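# Tap the wedge home beside the ceramic resistor block

### The job

Pick up the blue-handled tamper and, with its rubber foot, press the yellow wedge that stands beside the beige ceramic resistor block down fully home, so that the block is locked tight in its groove. Leave the wedge beside the red fuse holder as it is, keep the fingers off both wedges, and stand the tamper upright on the shelf again.

Things in the scene. Friction and masses are not known exactly. Their poses are not given: they have to be found in the camera images.
- tamper_center (a point): Hand tamper standing loose and upright on the shelf, left or right of the slotted stand, 80 mm tall, about 160 g: round blue handle, 28 mm across, on a round black rubber foot 40 mm across and 14 mm thick. This point is its centre, on the axis 40 mm above the underside; z points up the handle. Grip the handle at this height.
- resistor_center (a point): Beige ceramic resistor block, 75 x 20 x 38 mm (x along the groove, z up), 130 g, loose by a few mm in one of the two wide grooves of the fixed wooden stand; the other holds a red fuse holder. This point is its centre, 31 mm above the shelf. The stand is 100 x 212 mm, top at 47 mm, turned up to 0.3 rad either way, also has four narrow grooves; nothing on it rises above 85 mm.
- wedge_a: Yellow wedge, captive in the right-hand wide groove (seen from the robot). Origin: centre of the flat top of its head, 44 mm (x, along the groove) x 24 mm. The top starts 77 to 83 mm above the shelf and is at 62 mm when home, at a hard stop. It slides down only, up to 6 mm sideways (its +y) on the way; stiff, 8 to 15 N, and stays where left. Either part may be in this groove.
- wedge_b: The second yellow wedge, the same in every way, in the left-hand (+y) wide groove, 76 mm from the first. Each wedge stands on the right-hand (-y) side of the part it clamps: its top's centre is 20 to 35 mm horizontally from the centre of its own part and over 45 mm from the other part.
Things that resemble listed ones, but are neither listed nor needed, are in the scene too. What is meant by the part that bears resistor_center is not turquoise, and is the larger of those in its own colour.

How it is judged (in metres and radians):
On the way:
1. the tamper bears down on the wedge beside the resistor block (((horizontal distance between resistor_center and wedge_a below 0.04 m and contact force between tamper and wedge_a above 3 N) or (horizontal distance between resistor_center and wedge_b below 0.04 m and contact force between tamper and wedge_b above 3 N))), for 0.1 s.
At the end, for the whole second after the job is handed in: The wedge beside the resistor block is home (its top within 4 mm of 62 mm above the shelf), the other wedge still stands up (top over 73 mm), the resistor block sits upright (within 10 degrees) on its groove floor, and the tamper stands on the shelf, upright within 10 degrees, let go and at rest (((horizontal distance between resistor_center and wedge_a below 0.04 m and height (world z) of wedge_a below 0.066 m and height (world z) of wedge_b above 0.073 m) or (horizontal distance between resistor_center and wedge_b below 0.04 m and height (world z) of wedge_b below 0.066 m and height (world z) of wedge_a above 0.073 m)) and angle between each of resistor_center, tamper_center's own z axis and vertical below 0.175 rad and height (world z) of resistor_center below 0.036 m and height (world z) of tamper_center between 0.036 and 0.044 m and linear speed of tamper below 0.02 m/s); the robot touches nothing.
It fails at once if the wedge beside the fuse holder is driven (moved more than 4 mm) ((horizontal distance between resistor_center and wedge_a below 0.04 m and distance of wedge_b from where it was at the start of the episode above 0.004 m) or (horizontal distance between resistor_center and wedge_b below 0.04 m and distance of wedge_a from where it was at the start of the episode above 0.004 m)).
It fails at once if the fingers press on a wedge (contact force between the fingers and wedge_a above 2 N or contact force between the fingers and wedge_b above 2 N).
It also fails if it takes over 51 s, if anything falls off the work surface, if the arm or the gripper's body presses on something with over 40 N, if the wrist force passes 120 N, or if a joint passes its speed limit or range.

### The arm

A 7-joint arm with a two-finger parallel gripper is mounted at the origin on the work surface. World frame = base frame: x ahead of the robot, y to its left, z up, the work surface at z = 0. Lengths are in mm, angles in rad, forces in N, time in s.
With the tool pointing down it reaches from about 400 to 875 mm from the base axis. Payload 19.3 kg.
Tool frame: the origin (TCP) lies at the very end of the fingers, on their centre line; the grasp point (between the pads) lies 19 mm behind it (grip_point_offset is the z of the grasp point in the tool frame, in mm); z points along the fingers, y is the line along which they close (so a half turn about z gives the same grasp; the last joint's range is limited). The gripper opens to 85 mm and grips with 20 to 120 N. Pads are 22 mm wide; open, the fingers measure 114 mm over their backs; the gripper's body (76 mm by 85 mm) begins 54 mm behind the grasp point. The pads swing forward as they close: fully open they stand 13 mm farther back than shut.
Start: joints at [1.159, 0.521, -0.036, 1.599, 0.021, 1.021, -0.113], TCP at [209.461, -588.846, 210.291] pointing down, gripper open.
Joint ranges: [-2.91, 2.91], [-0.3, 2.13], [-1.5, 1.42], [0.17, 2.43], [-1.26, 4.41], [0.16, 1.93], [-2.52, 2.52]. Speed limits (rad/s): [1.89, 1.89, 2.39, 2.39, 3.01, 3.01, 3.01].

### API

Orientations are given as a 3x3 rotation matrix whose columns are the frame's x, y, z axes.
In Python, from workcell import movep, movel, goto_joints, open_gripper, clamp, wait, inverse_kinematics, read_state, camera, PlanningError, finish_job, grip_point_offset gives the robot as it stands. Calls block until the motion is done:
- movep(position, orientation): joint-space move of the TCP to a pose.
- movel(position, frame=None, max_speed=150, guard=None): straight line of the TCP; frame=None keeps the orientation; max_speed is the mean speed in mm/s. With guard (N) it stops when the force on the tool has changed by that much, and returns True; else False.
- goto_joints(angles): joint-space move.
- open_gripper() and clamp(): open the fingers fully, or close them until they stop; the grip force is fixed at half the most.
- wait(seconds).
- inverse_kinematics(position, orientation): joint angles nearest the present ones, or None.
- read_state(): the state.
- camera(name): name is "scene" or "side" or "wrist"; returns a dict with "image" (420x560x3 uint8, blue, green, red), "range_z" (420x560 float32, mm along the optical axis (not along the pixel's ray), 0 where there is no reading), "fx", "fy", "cx", "cy" (pixels), "dist_coeffs" ([k1, k2, p1, p2, k3] as OpenCV has them; the pictures are not rectified), "cam_to_world" (4x4, takes a point from camera to world coordinates). Camera axes: x right, y up, looking along -z (the intrinsics and any distortion apply to the point x, -y, -z); pixel columns grow to the right and rows downward; lengths in mm; the calibration is good to about 2 mm. A picture is of the moment at which its call begins.
A pose or a line that the arm cannot do raises PlanningError and nothing moves.
- finish_job(): hands the job in; it is judged then, once.
The state is a dict: "time": time; "qpos": joint angles; "qvel": joint speeds; "joint_efforts": joint torques, N m; "eef_pos": TCP position; "tool_rot": TCP orientation; "ft_force": force on the tool from outside, world axes, zero at the start; "torque": the same for the moment, N m; "finger_gap": finger opening in mm; "gripper_force": force on a finger pad.
Only numpy, scipy, OpenCV 4.12 (cv2) and the standard library are available. Lean on these libraries where they do the work, as an engineer would, in place of code of your own. Each camera call takes 0.05 s, during which the arm holds its last target. There are 200 camera calls.

## Working session

There is one attempt and no reset: what is moved stays moved. The work goes in short steps, each a Python script; the robot and the scene stay as the last script left them, time stands still between calls to the robot, and variables do not carry over. Pictures are saved under pics/ and viewed, at most 10 in all, crops included, and the job is handed in when it is done.

```bash
ls; mkdir -p pics
cat > h.py <<'E'
import numpy as np, cv2
from workcell import *
def grab(n):
    c=camera(n); K=np.array([[c['fx'],0,c['cx']],[0,c['fy'],c['cy']],[0,0,1.]])
    c['K']=K; c['D']=np.array(c['dist_coeffs'],float); c['T']=np.array(c['cam_to_world']); return c
def ray(c,uv):
    p=cv2.undistortPoints(np.array(uv,float).reshape(-1,1,2),c['K'],c['D']).reshape(-1,2)
    d=np.c_[p[:,0],-p[:,1],-np.ones(len(p))]
    return c['T'][:3,3], d@c['T'][:3,:3].T
def onplane(c,uv,z):
    o,d=ray(c,uv); return o+d*((z-o[2])/d[:,2])[:,None]
def cloud(c):
    h,w=c['range_z'].shape; u,v=np.meshgrid(np.arange(w),np.arange(h))
    o,d=ray(c,np.stack([u,v],-1).reshape(-1,2)); P=o+d*c['range_z'].reshape(-1,1)
    return P.reshape(h,w,3)
E
python3 - <<'E'
from h import *
import pickle
cs={n:grab(n) for n in('scene','side','wrist')}
pickle.dump(cs,open('c0.pkl','wb'))
for n,c in cs.items(): print(n,c['T'].round(2).tolist(),c['fx'],c['D'],(c['range_z']>0).mean())
cv2.imwrite('pics/a.png',np.hstack([cv2.resize(cs[n]['image'],(560,420)) for n in('scene',)]))
cv2.imwrite('pics/b.png',cs['side']['image'])
print(read_state()['time'])
E
```

```text
pics
scene [[0.72, -0.6, 0.35, 860.9], [0.69, 0.63, -0.36, -310.33], [-0.01, 0.5, 0.87, 853.15], [0.0, 0.0, 0.0, 1.0]] 460.45186017212035 [-0.08960618  0.          0.          0.          0.        ] 0.9962882653061225
side [[-0.99, 0.09, -0.1, 454.68], [-0.14, -0.54, 0.83, 935.46], [0.02, 0.84, 0.55, 715.64], [0.0, 0.0, 0.0, 1.0]] 480.0465694424857 [-0.04454418  0.          0.          0.          0.        ] 0.996062925170068
wrist [[0.33, 0.9, 0.28, 282.96], [-0.94, 0.32, 0.1, -562.34], [-0.0, -0.3, 0.95, 372.26], [0.0, 0.0, 0.0, 1.0]] 345.3838144966395 [0.00048007 0.         0.         0.         0.        ] 0.9961224489795918
0.15
```

View pics/a.png

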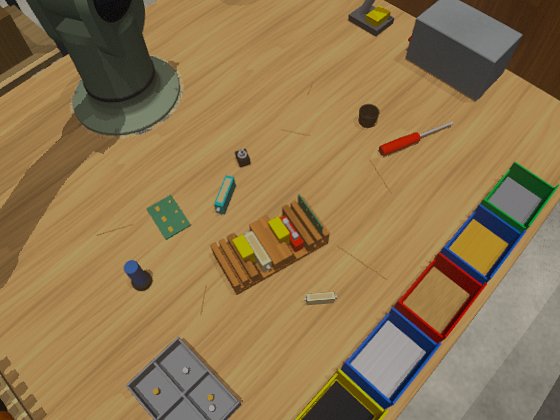

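View pics/b.png

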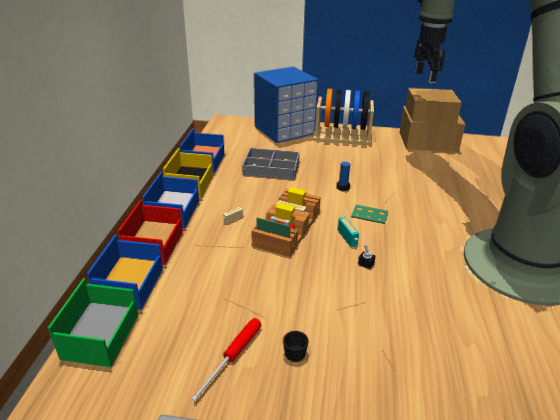

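The scene view shows the tamper at (138,275). Candidates for the resistor block are the beige block in the stand at (258,250), the small beige piece on the shelf at (320,298), and the turquoise one at (225,193). The one in the stand fits: it is the larger beige one and not turquoise. Its wedge is at (243,246), and the fuse wedge is at (279,231) beside the red part.

Run:
```python
from h import *
import pickle
cs=pickle.load(open('c0.pkl','rb'))
roi={'scene':(105,185,345,310),'side':(215,155,380,260)}
cen={}
for n in roi:
    c=cs[n]; hsv=cv2.cvtColor(c['image'],cv2.COLOR_BGR2HSV); P=cloud(c)
    x0,y0,x1,y1=roi[n]; R=np.zeros(hsv.shape[:2],np.uint8); R[y0:y1,x0:x1]=255
    for col,lo,hi in(('yellow',(24,150,90),(34,255,255)),('blue',(105,120,40),(125,255,255)),('beige',(18,25,120),(32,110,255)),('red',(0,190,90),(6,255,255))):
        m=cv2.inRange(hsv,lo,hi)&R
        k,l,s,ct=cv2.connectedComponentsWithStats(m)
        for i in range(1,k):
            if s[i,4]<25: continue
            Q=P[l==i]; zt=np.percentile(Q[:,2],95); T=Q[Q[:,2]>zt-4]
            print(n,col,ct[i].round(),s[i,4],'top',zt.round(1),'topcen',T.mean(0).round(1),((T.max(0)+T.min(0))/2).round(1),'ext',np.ptp(T,axis=0).round())
a=cs['scene']['image'][190:310,110:350]; cv2.imwrite('pics/c.png',cv2.resize(a,None,fx=3.3,fy=3.3,interpolation=cv2.INTER_CUBIC))
```

```text
scene yellow [279. 228.] 294 top 80.8 topcen [577.2 -37.5  85.9] [ 706.2 -165.   465. ] ext [309. 291. 776.]
scene yellow [243. 247.] 312 top 83.0 topcen [ 556.1 -109.9   84.2] [ 695.7 -201.5  466.1] ext [330. 218. 774.]
scene blue [131. 267.] 142 top 81.9 topcen [ 440.7 -280.1   86. ] [ 643.1 -288.5  465.6] ext [436.  44. 775.]
scene beige [222. 193.] 92 top 40.8 topcen [421.3 -44.4  38.8] [420.7 -42.8  40.7] ext [28. 41.  8.]
scene beige [257. 248.] 375 top 53.2 topcen [567.  -85.9  56.3] [ 693.9 -188.4  451.2] ext [334. 244. 804.]
scene beige [320. 296.] 207 top 29.4 topcen [713.3 -66.5  27.4] [712.8 -67.5  28. ] ext [43. 44.  5.]
scene red [296. 242.] 95 top 44.6 topcen [607.3 -20.   42.6] [603.2 -18.3  43. ] ext [29. 21.  5.]
side yellow [296. 195.] 221 top 81.2 topcen [551.5 -81.9  93.6] [514.5 406.2 396.4] ext [ 120. 1058.  638.]
side yellow [284. 210.] 225 top 78.2 topcen [572.4 -21.6  83.1] [524.9 443.1 395. ] ext [140. 985. 641.]
side blue [218. 160.] 73 top 37.7 topcen [ 779.2 -170.9  122.5] [640.7 295.5 374.7] ext [ 372. 1280.  682.]
side blue [344. 173.] 193 top 79.6 topcen [ 435.2 -241.    96.2] [439.1 323.  395.7] ext [  31. 1225.  640.]
side beige [296. 206.] 75 top 50.6 topcen [553.2 -81.3  48.8] [562.2 -83.5  49.8] ext [70. 36.  6.]
side beige [233. 215.] 198 top 26.8 topcen [711.5 -64.3  25.3] [711.5 -64.9  26.1] ext [42. 46.  6.]
side beige [348. 225.] 58 top 39.9 topcen [416.  -35.1  37.6] [415.5 -35.1  38. ] ext [33. 49.  4.]
```

View pics/c.png

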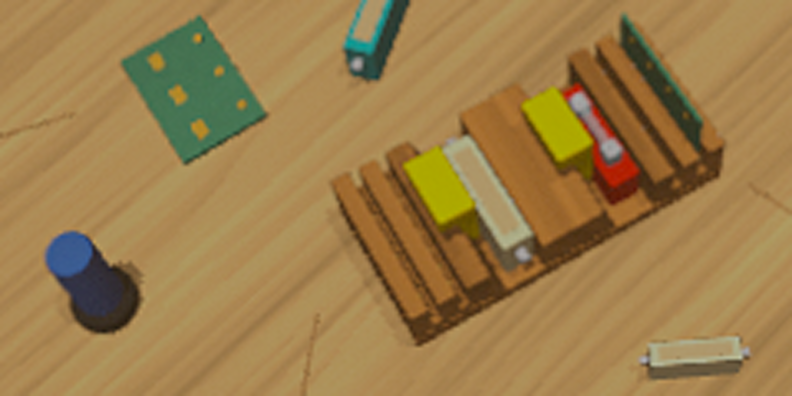

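The enlarged crop confirms it. The beige block at (490,190) in the crop sits in the right-hand groove with its wedge at (440,185). The red fuse and its wedge at (557,125) must be left alone. Next I'll take two close wrist views.

```bash
cat >> h.py <<'E'
def tri(rays):
    A=np.zeros((3,3));b=np.zeros(3)
    for o,d in rays:
        d=d/np.linalg.norm(d);M=np.eye(3)-np.outer(d,d);A+=M;b+=M@o
    p=np.linalg.solve(A,b)
    return p,[np.linalg.norm(np.cross(d/np.linalg.norm(d),p-o)) for o,d in rays]
E
python3 - <<'E'
from h import *
import pickle
s=read_state(); R=np.array(s['tool_rot']); print(R.round(3).tolist())
th=np.arctan2(-190,480)
cs=[]
for p in([430,-215,330],[480,-170,330]):
    for yaw in (0,):
        Rd=np.array([[1,0,0],[0,-1,0],[0,0,-1.]])
        print(inverse_kinematics(p,Rd))
        try: movep(p,Rd)
        except PlanningError as e: print(e); movep(p,R)
    wait(.2); cs.append(grab('wrist'))
pickle.dump(cs,open('c1.pkl','wb'))
print(cs[0]['T'].round(2).tolist(),read_state()['time'])
cv2.imwrite('pics/d.png',cs[0]['image']); cv2.imwrite('pics/e.png',cs[1]['image'])
E
```

```text
[[0.942, 0.335, -0.0], [0.335, -0.942, 0.001], [-0.0, -0.001, -1.0]]
[ 0.48446597  0.17502889 -0.16803943  1.79356639  0.03156201  1.17559076
 -1.26400414]
[ 0.39493109  0.22771168 -0.20868479  1.72747728  0.05036654  1.19161684
 -1.39796944]
[[-0.0, 0.95, 0.3, 507.83], [-1.0, -0.0, -0.0, -214.86], [-0.0, -0.3, 0.95, 492.21], [0.0, 0.0, 0.0, 1.0]] 2.675
```

View pics/d.png

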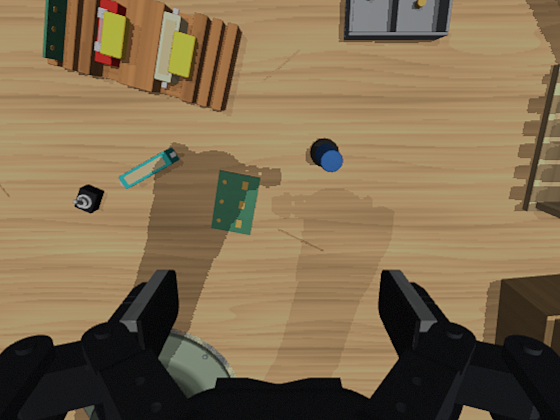

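View pics/e.png

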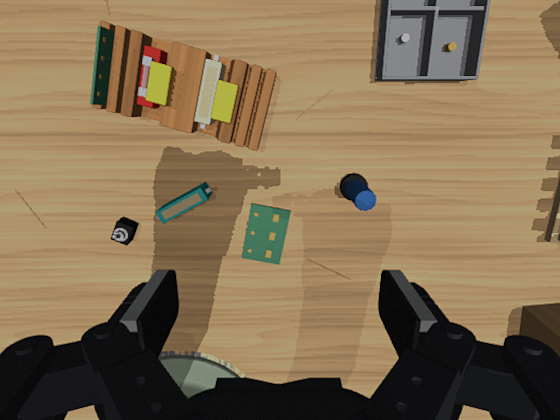

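Both wrist views show the tamper (d: (330,158); e: (365,200)), the target wedge (d: (181,54); e: (225,101)) and the fuse wedge (d: (113,35); e: (159,84)). I'll triangulate the top faces.

Run:
```python
from h import *
import pickle
c0=pickle.load(open('c0.pkl','rb')); w=pickle.load(open('c1.pkl','rb'))
V=[('w0',w[0],(40,0,380,175)),('w1',w[1],(85,15,400,215)),('scene',c0['scene'],(105,210,345,310)),('side',c0['side'],(250,155,380,260))]
B={'A':[], 'B':[], 'T':[]}
for n,c,(x0,y0,x1,y1) in V:
    hsv=cv2.cvtColor(c['image'],cv2.COLOR_BGR2HSV); R=np.zeros(hsv.shape[:2],np.uint8); R[y0:y1,x0:x1]=255
    P=cloud(c)
    for col,lo,hi in(('yellow',(24,150,60),(34,255,255)),('blue',(105,120,40),(125,255,255))):
        m=cv2.inRange(hsv,lo,hi)&R; k,l,s,ct=cv2.connectedComponentsWithStats(m)
        comp=sorted([i for i in range(1,k) if s[i,4]>60],key=lambda i:-s[i,4])[:2 if col=='yellow' else 1]
        res=[]
        for i in comp:
            v=hsv[...,2]; t=np.percentile(v[l==i],90)*.88
            f=((l==i)&(v>t)).astype(np.uint8)
            r=cv2.minAreaRect(cv2.findContours(f,0,1)[0][0]) if 0 else cv2.minAreaRect(np.argwhere(f)[:,::-1].astype(np.float32))
            uv=np.argwhere(f)[:,::-1].mean(0); zz=P[...,2][f>0]
            q=onplane(c,[uv],80)[0]; res.append((q[1],uv)); 
            mp=onplane(c,cv2.boxPoints(r),80); e=[mp[1]-mp[0],mp[2]-mp[1]]
            print(n,col,uv.round(1),'px',f.sum(),'/',s[i,4],'depth z',np.median(zz).round(1),'on80',q.round(1),'sides',[(np.linalg.norm(a).round(1),np.degrees(np.arctan2(a[1],a[0])).round(1)) for a in e])
        res.sort(key=lambda a:a[0])
        for key,(_,uv) in zip('AB' if col=='yellow' else 'T',res):
            o,d=ray(c,[uv]); B[key].append((o,d[0]))
for k in B:
    print(k,'wrist',tri(B[k][:2])[0].round(1),'all',tri(B[k])[0].round(1),np.round(tri(B[k])[1],1))
# beige block
for n,c,(x0,y0,x1,y1) in V[:2]:
    hsv=cv2.cvtColor(c['image'],cv2.COLOR_BGR2HSV); R=np.zeros(hsv.shape[:2],np.uint8); R[y0:y1,x0:x1]=255
    m=cv2.inRange(hsv,(18,20,150),(34,120,255))&R; k,l,s,ct=cv2.connectedComponentsWithStats(m); i=1+s[1:,4].argmax()
    mp=onplane(c,cv2.boxPoints(cv2.minAreaRect(np.argwhere(l==i)[:,::-1].astype(np.float32))),50); print('beige',ct[i].round(),mp.mean(0).round(1),[np.linalg.norm(mp[1]-mp[0]).round(),np.linalg.norm(mp[2]-mp[1]).round()])
# foot: dark pixels
    m=cv2.inRange(hsv,(0,0,0),(180,255,45)); m[:,:300]=0; m[:130]=0; m[215:]=0; m[:,400:]=0
    k,l,s,ct=cv2.connectedComponentsWithStats(m); i=1+s[1:,4].argmax(); print('foot',s[i],onplane(c,[ct[i]],14).round(1))
```

```text
w0 yellow [112.3  34.1] px 886 / 939 depth z 76.6 on80 [576.1 -35.9  80. ] sides [(np.float64(44.3), np.float64(-15.5)), (np.float64(22.3), np.float64(-95.8))]
w0 yellow [181.   53.6] px 862 / 893 depth z 79.3 on80 [ 556.6 -108.5   80. ] sides [(np.float64(43.8), np.float64(-16.0)), (np.float64(22.4), np.float64(-99.3))]
w0 blue [331.5 160.7] px 337 / 542 depth z 78.7 on80 [ 438.2 -278.7   80. ] sides [(np.float64(22.6), np.float64(-90.1)), (np.float64(24.1), np.float64(-177.0))]
w1 yellow [157.9  82.6] px 785 / 830 depth z 76.6 on80 [576.5 -35.3  80. ] sides [(np.float64(44.1), np.float64(-15.8)), (np.float64(21.9), np.float64(-98.6))]
w1 yellow [223.6 100.8] px 764 / 808 depth z 79.1 on80 [ 556.8 -108.1   80. ] sides [(np.float64(43.4), np.float64(-16.0)), (np.float64(22.1), np.float64(-101.8))]
w1 blue [365.6 198.7] px 239 / 611 depth z 78.6 on80 [ 440.4 -278.5   80. ] sides [(np.float64(23.2), np.float64(-42.0)), (np.float64(23.1), np.float64(-133.8))]
scene yellow [242.6 245.5] px 260 / 312 depth z 81.1 on80 [ 554.4 -108.4   80. ] sides [(np.float64(22.8), np.float64(79.3)), (np
[... 631 characters left out ...]
loat64(-89.9)), (np.float64(44.7), np.float64(163.5))]
side blue [345.2 163.4] px 28 / 193 depth z 78.6 on80 [ 434.4 -274.    80. ] sides [(np.float64(22.9), np.float64(-169.7)), (np.float64(18.1), np.float64(91.4))]
A wrist [ 556.9 -107.8   77.6] all [ 555.3 -108.1   79. ] [1.4 1.5 1.2 1.9]
B wrist [576.8 -33.9  75.6] all [575.2 -34.3  76.5] [1.5 1.5 1.1 2. ]
T wrist [ 436.8 -280.9   68.9] all [ 436.7 -279.4   76.9] [1.  2.7 1.4 2.4]
beige [227. 133.] [ 462.8 -128.3   50. ] [np.float64(418.0), np.float64(62.0)]
foot [310 139  28  28 240] [[ 443.2 -272.1   14. ]]
beige [315. 169.] [ 469.4 -213.2   50. ] [np.float64(223.0), np.float64(71.0)]
foot [340 174  27  28 265] [[ 442.8 -271.7   14. ]]
```

Everything checks out. The wedge A top is 44 mm long at about (555.5,-108,79), and wedge B is 76 mm away. The tamper axis is at about (437.5,-279), with its top at about 79. Now the grasp and lift.

Run:
```python
from h import *
Rd=np.array([[1,0,0],[0,-1,0],[0,0,-1.]])
movep([437.5,-279,130],Rd); print('guard',movel([437.5,-279,22],max_speed=80,guard=8))
s=read_state(); print(s['eef_pos'],s['time'])
clamp(); s=read_state(); print(s['finger_gap'],s['gripper_force'],s['ft_force'])
movel([437.5,-279,160],max_speed=100); s=read_state(); print(s['finger_gap'],s['ft_force'],s['time'])
c=grab('side'); d=grab('scene'); cv2.imwrite('pics/f.png',np.hstack([cv2.resize(x['image'][y:y+150,u:u+150],(400,400)) for x,y,u in((c,80,270),(d,150,60))]))
```

```text
guard False
[ 437.75301772 -279.12529145   22.41138042] 5.1
26.390861936185754 58.64382863044739 [-0.45558967 -0.26301715  3.99583948]
26.47900555963082 [ 0.08783117 -0.45434793 -1.46362918] 7.2
```

View pics/f.png

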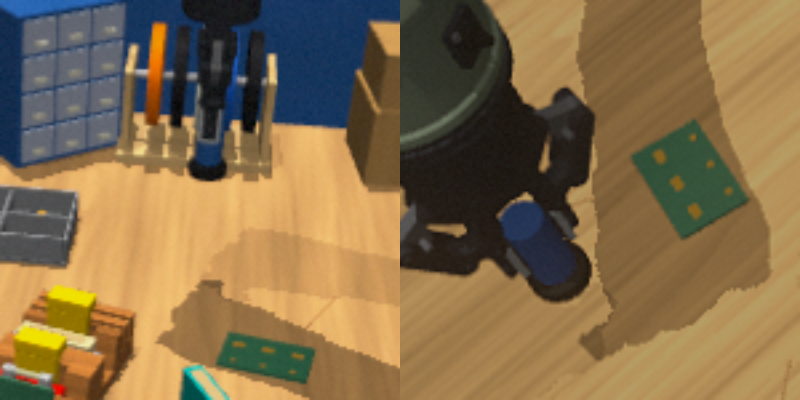

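The tamper hangs upright in the grip (left crop, (208,150)). The gap reads 26.4 mm against 28, so I'll check where its axis lies relative to the TCP before pressing.

Run:
```python
from h import *
zt=160-22.4+80
for n,(x0,y0,x1,y1) in(('scene',(90,215,150,275)),('side',(320,100,370,160)),('wrist',(150,150,420,420))):
    c=grab(n); P=cloud(c)
    m=cv2.inRange(cv2.cvtColor(c['image'],cv2.COLOR_BGR2HSV),(105,120,30),(125,255,255)); k=np.zeros_like(m);k[y0:y1,x0:x1]=255;m&=k
    Q=P[m>0]; print(n,len(Q)); 
    if len(Q)<20: continue
    Q=Q[(abs(Q[:,0]-438)<40)&(abs(Q[:,1]+279)<40)]
    # handle sides: fit circle to side points; also top face
    T=Q[Q[:,2]>zt-3]; print(len(Q),'top',T.mean(0).round(1) if len(T) else 0,len(T))
    S=Q[(Q[:,2]<zt-5)&(Q[:,2]>zt-64)]
    if len(S)>10:
        from scipy.optimize import least_squares
        r=least_squares(lambda p:np.hypot(S[:,0]-p[0],S[:,1]-p[1])-14,[438,-279],loss='soft_l1'); print('axis',r.x.round(1),len(S),np.median(abs(r.fun)).round(2))
    print('z',np.percentile(Q[:,2],[2,98]).round(1))
print(read_state()['eef_pos'])
```

```text
scene 176
176 top [ 437.5 -278.3  217.8] 174
z [215.1 220.1]
side 486
100 top [ 437.5 -258.3  256.4] 10
axis [ 435.4 -279. ] 77 1.03
z [150.7 268.7]
wrist 7368
7338 top [ 438.6 -278.   216.2] 3597
axis [ 436.9 -278.3] 3402 0.18
z [157.5 217.2]
[ 437.38828766 -278.94954814  159.74313611]
```

The tamper is centred in the grip to within 1 mm, and its top is at the expected height. Pressing now.

Run:
```python
from h import *
x,y=556.3,-105.5
movel([x,y,160],max_speed=150); movel([x,y,112],max_speed=80)
g=movel([x,y,81],max_speed=15,guard=40); s=read_state(); print(g,s['eef_pos'],s['ft_force'],s['time'])
wait(.3); s=read_state(); print(s['eef_pos'],s['ft_force'],s['finger_gap'])
movel([x,y,140],max_speed=80)
c=grab('side'); P=cloud(c); hsv=cv2.cvtColor(c['image'],cv2.COLOR_BGR2HSV); m=cv2.inRange(hsv,(24,150,60),(34,255,255)); k=np.zeros_like(m);k[155:260,250:380]=255;m&=k
Q=P[m>0]
for n,sel in(('A',abs(Q[:,1]+108)<25),('B',abs(Q[:,1]+34)<25)): print(n,sel.sum(),np.percentile(Q[sel][:,2],[50,80,92]).round(1))
print(read_state()['time'])
cv2.imwrite('pics/g.png',cv2.resize(c['image'][110:270,220:400],None,fx=3.3,fy=3.3))
```

```text
True [ 557.56301277 -104.47009796   83.93777812] [-3.28525507  1.26621005 12.38035084] 11.5583
[ 557.55076248 -104.44200357   83.93487021] [-2.78693705  0.92512731 12.61291321] 26.652287679651916
A 115 [59.6 61.5 62.5]
B 230 [71.6 76.8 77.8]
12.7667
```

View pics/g.png

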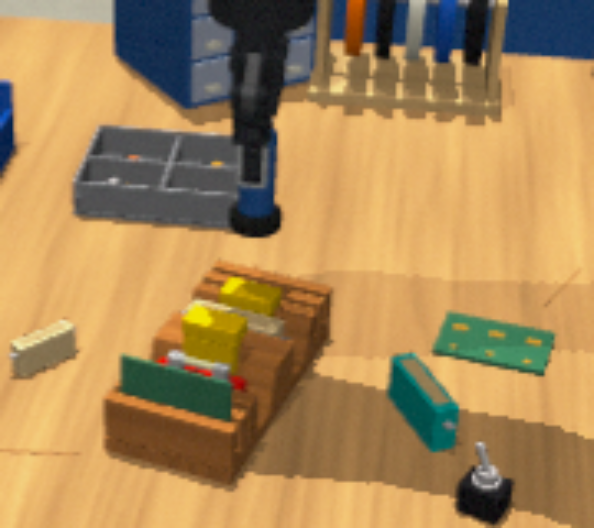

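Wedge A is home: the foot stopped at 61.5 and the top reads 62. Wedge B still stands at about 77. The tamper can go back where it stood.

Run:
```python
from h import *
movel([437.5,-279,140],max_speed=150); movel([437.5,-279,32],max_speed=80)
g=movel([437.5,-279,19],max_speed=10,guard=4); s=read_state(); print(g,s['eef_pos'],s['ft_force'])
open_gripper(); wait(.3); z=s['eef_pos'][2]
movel([437.5,-279,200],max_speed=100); movel([400,-200,330],max_speed=150); wait(.5)
c=grab('side'); d=grab('scene'); w=grab('wrist')
for n,q in(('scene',d),('wrist',w)):
    P=cloud(q); m=cv2.inRange(cv2.cvtColor(q['image'],cv2.COLOR_BGR2HSV),(105,120,30),(125,255,255)); Q=P[m>0]; Q=Q[(abs(Q[:,0]-438)<40)&(abs(Q[:,1]+279)<40)]; T=Q[Q[:,2]>74]; print(n,T.mean(0).round(1),len(T),np.percentile(Q[:,2],98))
    m=cv2.inRange(cv2.cvtColor(q['image'],cv2.COLOR_BGR2HSV),(24,150,60),(34,255,255)); Q=P[m>0]
    for k,o in(('A',(558,-105)),('B',(576,-34))):
        S=Q[np.hypot(Q[:,0]-o[0],Q[:,1]-o[1])<25]; print(k,len(S),np.percentile(S[:,2],[50,90]).round(1),S.mean(0).round(1))
print(read_state()['time'])
cv2.imwrite('pics/h.png',np.hstack([cv2.resize(c['image'][130:280,210:400],(396,312)),cv2.resize(d['image'][180:310,100:350],(396,312))]))
```

```text
True [ 437.49376699 -279.02180755   22.06847383] [-0.03441452 -0.18076233  8.23162665]
scene [ 437.3 -279.1   79.9] 137 82.41152990756828
A 295 [62.4 64.4] [ 558.  -104.5   60.6]
B 295 [78.2 80. ] [577.2 -35.4  75.7]
wrist [ 438.2 -278.    78.5] 404 80.12312913965212
A 875 [60.8 62. ] [ 557.5 -103.7   60.7]
B 626 [76.5 77.8] [567.4 -33.3  76.1]
21.4333
```

View pics/h.png

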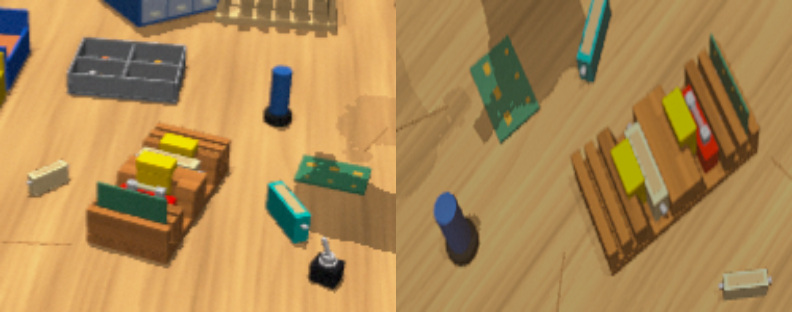

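The tamper stands upright at left crop (280,95), wedge A is down, the block is seated, and wedge B is unmoved.

```bash
python3 -c "
from workcell import *
print(finish_job())"
```

```text
the job is handed in; nothing more can be done
None
```

The job is handed in: the wedge beside the beige resistor block is pressed home (top at about 62 mm), the fuse-holder wedge still stands at about 77 mm, and the tamper is upright on the shelf; `finish_job` returned no verdict.

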